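Shut off the oxygen dock and hold its cylinder lock open

TASK

The oxygen cylinder in the desk dock has to be changed. First shut the supply by swinging the ball valve's yellow lever from along the pipe until it stands square across it at its stop; only then pull the red locking knob straight up as far as it goes and finish while still gripping it there, with the pin clear of its hole, so that a colleague can slide the cylinder carriage out. Leave the gel bottle, the spanner and the radio where they are.

Things in the scene. Friction and masses are not known exactly. Their poses are not given: they have to be found in the camera images.
- dock: Fixed oxygen cylinder dock. Grey base plate 210 x 580 x 12 mm (x, y, z), centred 25 mm to +x of the origin, which is on the desk. A pale blue cylinder (84 mm diameter, axis along y, 74 mm up) lies towards -y in clamp bands (tops 124 mm up) on a carriage that stays put; towards +y a gauge block, ball valve and copper pipe. The lock is on the +x side, away from the robot.
- valve_axis (a point): Point on the upright stem axis of the brass ball valve (dock x 0, y +130 mm) at the mid-height of the lever's sleeve, 118 mm above the desk. Axes are the dock's. The 18 mm pipe runs along the dock's y (axis 74 mm up) and bends down into the desk at dock y +258 mm.
- lever_grip (a point): Middle of the lever's yellow sleeve, 78 mm from the stem axis, 118 mm above the desk; turns with the lever, its y axis pointing out along it. Sleeve 18 mm wide, 12 mm high, reaching 40 to 108 mm from the stem axis. With the lever along the pipe, the pipe's top is 35 mm below this point; nothing else is near under it.
- valve_lever (a joint): Lever turn, rad. 0 = open: lever along the pipe, pointing to the dock's +y. It grows clockwise seen from above to 1.571 = shut: lever square across the pipe, pointing to the dock's +x, at a hard stop. Starts between 0 and 0.5. Friction 0.3 N m (about 4 N at the grip point); it stays where it is left.
- lock_knob: Red pull knob of the sprung lock at dock x +95, y -40 mm; it moves only straight up. Origin on its upright axis, mid-height of its 28 mm diameter grip band (8 mm below to 8 mm above; top 10 mm above). Seated it is 90 mm above the desk. Under the band a 19 mm neck; 29 mm below the seated origin a 22 mm nut, 36 mm below it the fixed bracket (40 x 60 mm). The cylinder's side is 51 mm from the axis.
- seat_hole (a point): Mouth of the 10 mm pin's seat hole in the carriage's steel tongue, under the bracket, 28 mm above the desk. The knob's origin is 62 mm above it seated (pin 8 mm deep) and 77 mm above it fully back at the stop (15 mm travel, pin tip 7 mm clear). A spring pulls the knob down with about 6 N seated, 12 N fully back; it does not latch and snaps back when let go.
- gel_bottle: Bystander: clear hand-gel bottle with a blue cap, 48 mm diameter, 120 mm high, standing loose beyond the dock (dock +x, -y side); origin under its centre.
- spanner: Bystander: steel cylinder spanner, 160 mm long, lying loose on the desk beyond the lock; origin under its middle.
- radio: Bystander: black two-way radio, 105 x 54 x 32 mm with a 55 mm stub aerial, lying loose on the desk beyond the valve; origin under the middle of its case.

How it is judged:
By the outcome, as a careful person would: the job done as asked, in the order asked, and still so for the second after the job is handed in, while the arm keeps its last pose, push and grip.
It also fails if it takes over 43 s, if anything falls off the work surface, if the arm or the gripper's body presses on something with over 40 N, if the wrist force passes 120 N, or if a joint passes its speed limit or range.

ROBOT

A 6-joint arm with a two-finger parallel gripper is mounted at the origin on the work surface. World frame = base frame: x ahead of the robot, y to its left, z up, the work surface at z = 0. Lengths are in m, angles in rad, forces in N, time in s.
With the tool pointing down it reaches from about 0.275 to 1 m from the base axis. Payload 8.4 kg.
Tool frame: the origin (TCP) lies on the centre line of the jaws, within the pads' length; the fingertips stand 17 mm ahead of it and the grasp point (between the pads) lies 2 mm behind it (bot.tcp_to_tips is the z of the fingertips in the tool frame, in m); z points along the fingers, y is the line along which they close (so a half turn about z gives the same grasp; the last joint's range is limited). The gripper opens to 85 mm and grips with 20 to 120 N. Pads are 22 mm wide; open, the fingers measure 114 mm over their backs; the gripper's body (76 mm by 85 mm) begins 54 mm behind the grasp point. The pads swing forward as they close: fully open they stand 13 mm farther back than shut.
Start: joints at [-1.201, 0.353, 1.633, -0, 1.155, -0.002], TCP at [0.227, -0.582, 0.248] pointing down, gripper open.
Joint ranges: [-2.63, 2.63], [-0.92, 2.1], [0.06, 2.66], [-1.3, 4.44], [0, 2.69], [-3.02, 3.02]. Speed limits (rad/s): [2.22, 2.22, 2.79, 3.14, 3.14, 3.14].

INTERFACE

Orientations are given as a unit quaternion [x, y, z, w].
In Python, from workcell import bot, hand, kinematics, get_obs, vision, hand_in gives the robot as it stands. The module is installed in compiled form; this text tells all that it offers. Calls block until the motion is done:
- bot.reach(position, orientation): joint-space move of the TCP to a pose.
- bot.servo_line(position, ori=None, velocity=0.15): straight line of the TCP; ori=None keeps the orientation; velocity is the mean speed in m/s.
- bot.goto_joints(angles): joint-space move.
- hand.move_gripper(opening, strength=None): finger opening in m; strength is the grip in N (None keeps the last); returns when the fingers have stopped.
- bot.dwell(seconds).
- kinematics.solve_ik(position, orientation): joint angles nearest the present ones, or None.
- get_obs(): the state.
- vision.read_camera(name): name is "scene" or "top" or "wrist"; returns a dict with "frame" (400x640x3 uint8, red, green, blue), "intrinsics" (3x3 intrinsics, pixels), "view" (4x4, takes a point from world to camera coordinates). Camera axes: x right, y down, z forward; pixel columns grow to the right and rows downward; lengths in m; the calibration is good to about 2 mm. A picture is of the moment at which its call begins. There is no depth.
A pose or a line that the arm cannot do raises bot.IKError and nothing moves.
- hand_in(): hands the job in; it is judged then, once.
The state is a dict: "time_s": time; "joint_pos": joint angles; "joint_vel": joint speeds; "joint_efforts": joint torques, N m; "position": TCP position; "orientation": TCP orientation; "wrist_force": force on the tool from outside, world axes, zero at the start; "ft_torque": the same for the moment, N m; "gripper_width": finger opening in m; "grip_force": force on a finger pad.
Only numpy, scipy, OpenCV 4.12 (cv2) and the standard library are available. Lean on these libraries where they do the work, as an engineer would, in place of code of your own. Each camera call takes 0.05 s, during which the arm holds its last target. There are 200 camera calls.

## Working session

There is one attempt and no reset: what is moved stays moved. The work goes in short steps, each a Python script; the robot and the scene stay as the last script left them, time stands still between calls to the robot, and variables do not carry over. Pictures are saved under pics/ and viewed, at most 10 in all, crops included, and the job is handed in when it is done.

```bash
mkdir -p pics
python3 - <<'E'
from workcell import vision,get_obs
import cv2,numpy as np,pickle
d={}
for n in("top","scene"):
    c=vision.read_camera(n);d[n]=c;cv2.imwrite(f"pics/{n}0.png",c["frame"][:,:,::-1])
    print(n,np.round(c["intrinsics"],1).tolist(),np.round(c["view"],3).tolist())
pickle.dump(d,open("cams.pkl","wb"));o=get_obs();print(o["time_s"],o["orientation"],o["wrist_force"])
E
```

```text
top [[384.5, 0.0, 317.4], [0.0, 384.5, 205.9], [0.0, 0.0, 1.0]] [[-0.002, -1.0, 0.018, -0.006], [-0.993, 0.0, -0.115, 0.638], [0.115, -0.018, -0.993, 0.964], [0.0, 0.0, 0.0, 1.0]]
scene [[370.7, 0.0, 325.0], [0.0, 370.7, 196.3], [0.0, 0.0, 1.0]] [[0.867, 0.498, -0.008, -0.538], [0.423, -0.745, -0.515, -0.215], [-0.263, 0.443, -0.857, 1.191], [0.0, 0.0, 0.0, 1.0]]
0.1 [ 9.82771250e-01  1.84824955e-01 -1.15181747e-04 -6.26495941e-04] [ 0.00268167 -0.32075552 -0.02164318]
```

View pics/top0.png

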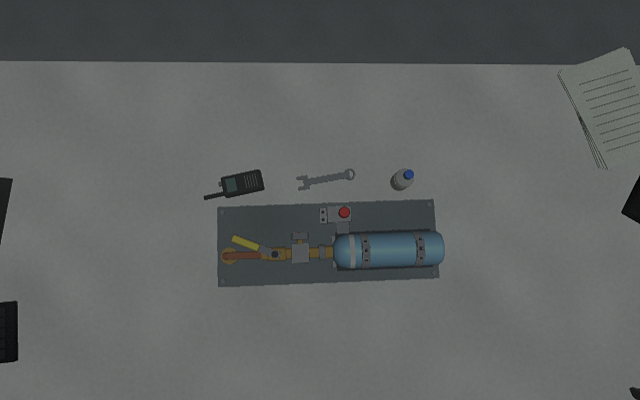

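View pics/scene0.png

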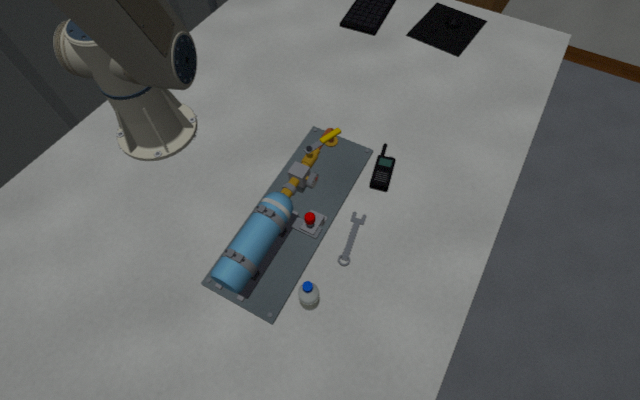

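The top view shows plate corners at about (218,207), (433,200), (439,277) and (219,287), the red knob at (344,212), the stem at (275,254) and the sleeve from (233,237) to (259,249). In the scene view the knob is at (310,218) and the sleeve at (331,135).

```bash
cat > h.py <<'E'
import numpy as np,cv2
from scipy.optimize import least_squares
def proj(c,P):
    P=np.atleast_2d(P);q=P@c["view"][:3,:3].T+c["view"][:3,3];q=q@np.array(c["intrinsics"]).T
    return q[:,:2]/q[:,2:]
def cen(c,col,near=None):
    h=cv2.cvtColor(c["frame"],cv2.COLOR_RGB2HSV);H,S,V=h[...,0].astype(int),h[...,1],h[...,2]
    m=(((H<6)|(H>174))&(S>170)&(V>70)) if col=="red" else ((H>24)&(H<32)&(S>170)&(V>90))
    n,l,s,ce=cv2.connectedComponentsWithStats(m.astype(np.uint8))
    i=1+np.argmax(s[1:,4]);return ce[i],s[i]
def w(p,d):
    d=np.atleast_2d(d);c,s=np.cos(p[2]),np.sin(p[2])
    return np.c_[p[0]+c*d[:,0]-s*d[:,1],p[1]+s*d[:,0]+c*d[:,1],d[:,2]]
def lever(q,r=.078,z=.122): return [r*np.sin(q),.13+r*np.cos(q),z]
def fit(obs,p0):
    "obs: list of (cam, dockpoint or None for lever, pixel, weight); p=[x,y,yaw,q]"
    def f(p): return np.concatenate([(proj(c,w(p,lever(p[3]) if d is None else d))[0]-px)*k for c,d,px,k in obs])
    return least_squares(f,p0,loss="soft_l1"),f
E
python3 - <<'E'
from h import *
import pickle
d=pickle.load(open("cams.pkl","rb"));obs=[]
pts=[(.13,.29),(.13,-.29),(-.08,-.29),(-.08,.29)]
px={"top":[(218,207),(433,200),(439,277),(219,287)],"scene":[(372,149),(273,322),(203,283),(314,127)]}
for n,c in d.items():
    for a,b in zip(pts,px[n]): obs.append((c,[*a,.012],b,.6))
    r,s=cen(c,"red");y,s2=cen(c,"yel");print(n,r,s,y,s2)
    obs.append((c,[.095,-.04,.097 if n=="top" else .093],r,1));obs.append((c,None,y,1))
r,f=fit(obs,[.5,0,0,.4]);print(r.x,f(r.x).round(1).reshape(-1,2).tolist())
print(w(r.x,[[0,.13,.118],[.095,-.04,.09]]),w(r.x,lever(r.x[3])))
E
```

```text
Traceback (most recent call last):
  File "h.py", line 10, in cen
    i=1+np.argmax(s[1:,4]);return ce[i],s[i]
        ~~~~~~~~~^^^^^^^^^
ValueError: attempt to get argmax of an empty sequence
```

```bash
cat > fit0.py <<'E'
from h import *
import pickle
d=pickle.load(open("cams.pkl","rb"));obs=[]
h=cv2.cvtColor(d["top"]["frame"],cv2.COLOR_RGB2HSV);print(h[212,344],h[243,245],h[237,236],h[255,240],h[252,315])
h=cv2.cvtColor(d["scene"]["frame"],cv2.COLOR_RGB2HSV);print(h[218,310],h[135,331],h[165,308],h[142,332])
pts=[(.13,.29),(.13,-.29),(-.08,-.29),(-.08,.29)]
px={"top":[(218,207),(433,200),(439,277),(219,287)],"scene":[(372,149),(273,322),(203,283),(314,127)]}
for n,c in d.items():
    for a,b in zip(pts,px[n]): obs.append((c,[*a,.012],b,.6))
    r,s=cen(c,"red");y,s2=cen(c,"yel");print(n,r,s,y,s2)
    obs.append((c,[.095,-.04,.097 if n=="top" else .093],r,1));obs.append((c,None,y,1))
r,f=fit(obs,[.5,0,0,.4]);print(r.x,f(r.x).round(1).reshape(-1,2).tolist())
print(w(r.x,[[0,.13,.118],[.095,-.04,.09]]),w(r.x,lever(r.x[3])))
E
sed -i 's/(S>170)&(V>70)/(S>150)\&(V>70)/; s/(H>24)&(H<32)&(S>170)&(V>90)/(H>=24)\&(H<34)\&(S>150)\&(V>110)/' h.py
python3 fit0.py
```

```text
[  1 153 108] [ 30 138 111] [ 29 138 113] [ 10 114  83] [ 21 120  91]
[  1 255 144] [ 26 255 144] [ 21 164 104] [ 19 206  94]
top [344.         211.74324324] [340 207   9  10  74] [258. 246.] [258 246   1   1   1]
scene [309.1978022  217.20879121] [305 212  10  12  91] [329.70642202 134.60550459] [320 128  21  14 109]
[ 0.52031239 -0.03582338  0.04252727  0.36816212] [[-0.6, -0.0], [0.4, -1.4], [0.6, -0.1], [-0.4, 0.2], [0.5, -0.3], [-14.2, -2.8], [0.2, -0.2], [-0.6, 1.1], [-2.0, 0.3], [-1.4, -1.2], [-0.4, -0.1], [-0.2, -1.9]]
[[ 0.51478552  0.09405908  0.118     ]
 [ 0.61692708 -0.07174834  0.09      ]] [[0.53973852 0.16796001 0.122     ]]
```

```bash
sed -i 's/(H<34)&(S>150)&(V>110)/(H<34)\&(S>115)\&(V>90)/' h.py
python3 fit0.py
python3 - <<'E'
from workcell import bot,vision,get_obs
from scipy.spatial.transform import Rotation as R
import cv2,pickle
# view pose; tool down, look from a height over the middle
import numpy as np
q=R.from_euler('xz',[np.pi,0]).as_quat()
bot.reach([.50,.0,.36],q)
c=vision.read_camera("wrist");pickle.dump(c,open("wr.pkl","wb"));cv2.imwrite("pics/w0.png",c["frame"][:,:,::-1])
o=get_obs();print(o["time_s"],o["position"],o["joint_pos"],R.from_quat(o["orientation"]).as_matrix().round(2).tolist());print(np.round(c["view"],3).tolist())
E
```

```text
[  1 153 108] [ 30 138 111] [ 29 138 113] [ 10 114  83] [ 21 120  91]
[  1 255 144] [ 26 255 144] [ 21 164 104] [ 19 206  94]
top [344.         211.74324324] [340 207   9  10  74] [244.94350282 242.53672316] [232 235  27  16 177]
scene [309.1978022  217.20879121] [305 212  10  12  91] [329.73553719 134.85123967] [319 128  22  15 121]
[ 0.52030537 -0.03570262  0.04241211  0.40545315] [[-0.6, -0.1], [0.4, -1.3], [0.6, -0.1], [-0.5, 0.2], [0.5, -0.3], [-0.8, -0.5], [0.2, -0.2], [-0.6, 1.1], [-2.0, 0.2], [-1.4, -1.2], [-0.3, -0.2], [0.5, -1.5]]
[[ 0.51479345  0.09418048  0.118     ]
 [ 0.61691592 -0.07163871  0.09      ]] [[0.54249271 0.16709653 0.122     ]]
2.475 [ 0.50005467 -0.00059701  0.35982806] [-4.09595412e-03  6.05294034e-02  1.75286753e+00 -1.54356747e-04
  1.32845572e+00  1.56748679e+00] [[1.0, -0.0, -0.0], [-0.0, -1.0, -0.0], [-0.0, 0.0, -1.0]]
[[-0.001, -1.0, 0.001, -0.0], [-0.952, 0.001, 0.307, 0.402], [-0.307, -0.001, -0.952, 0.64], [0.0, 0.0, 0.0, 1.0]]
```

View pics/w0.png

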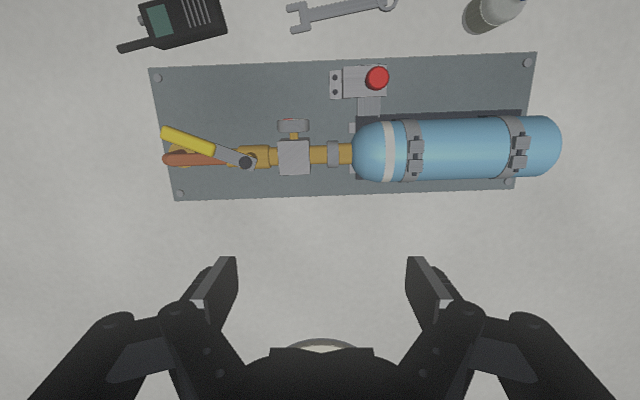

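The wrist view shows plate corners at (149,68), (537,52), (514,190) and (175,201), the knob at (377,77) and the sleeve running from (160,130) to (215,150). The stem is at about (248,161). I'll add these to the fit and then swing the lever.

```bash
cat > fit1.py <<'E'
exec(open("fit0.py").read().split("r,f=fit")[0])
c=pickle.load(open("wr.pkl","rb"))
for a,b in zip(pts,[(149,68),(537,52),(514,190),(175,201)]): obs.append((c,[*a,.012],b,.6))
r,s=cen(c,"red");y,s2=cen(c,"yel");print("wrist",r,s,y,s2)
obs.append((c,[.095,-.04,.098],r,1));obs.append((c,None,y,1))
r,f=fit(obs,[.52,-.03,.04,.4]);print(r.x,f(r.x).round(1).reshape(-1,2).tolist())
r2,f=fit(obs[12:],r.x);print(r2.x,f(r2.x).round(1).reshape(-1,2).tolist())
for x in(r.x,r2.x): print(w(x,[[0,.13,.118],[.095,-.04,.09]]),w(x,lever(x[3])))
np.save("p.npy",r.x)
print(proj(c,w(r.x,[[0,.13,.13]])))
E
python3 fit1.py
```

```text
[  1 153 108] [ 30 138 111] [ 29 138 113] [ 10 114  83] [ 21 120  91]
[  1 255 144] [ 26 255 144] [ 21 164 104] [ 19 206  94]
top [344.         211.74324324] [340 207   9  10  74] [244.94350282 242.53672316] [232 235  27  16 177]
scene [309.1978022  217.20879121] [305 212  10  12  91] [329.73553719 134.85123967] [319 128  22  15 121]
wrist [378.0845481   77.37026239] [368  67  21  23 343] [187.35994764 140.90183246] [160 126  56  31 764]
[ 0.51924092 -0.03575556  0.03950099  0.40590311] [[-0.5, -0.0], [0.5, -0.9], [0.6, 0.4], [-0.5, 0.2], [0.6, 0.2], [-0.7, -0.3], [0.1, -0.1], [-1.0, 0.9], [-2.4, -0.0], [-1.4, -1.3], [-0.8, -0.3], [0.3, -1.6], [-1.1, -0.1], [0.9, -0.8], [0.5, -0.9], [-0.2, 0.4], [0.9, 0.4], [-1.9, -0.3]]
[ 0.51862679 -0.03594024  0.03768545  0.40707431] [[-0.9, -0.0], [0.9, -0.3], [0.5, -0.5], [-0.2, 0.5], [1.2, 1.0], [-1.7, -0.2]]
[[ 0.51410713  0.09414304  0.118     ]
 [ 0.61574644 -0.07197273  0.09      ]] [[0.54205131 0.16696558 0.122     ]]
[[ 0.51372884  0.09396746  0.118     ]
 [ 0.6150664  -0.07233257  0.09      ]] [[0.54189039 0.16670622 0.122     ]]
[[244.73104532 164.1666607 ]]
```

```bash
cat > lev.py <<'E'
from workcell import bot,hand,get_obs,vision
from h import *
import pickle
from scipy.spatial.transform import Rotation as R
p=np.load("p.npy")
def pose(q,z,r=.078):
    return w(p,lever(q,r,z))[0],R.from_euler('xz',[np.pi,p[2]+np.pi/2-q]).as_quat()
q0=p[3]
hand.move_gripper(.05,40)
P,o=pose(q0,.22);bot.reach(P,o)
P,o=pose(q0,.119);bot.servo_line(P,o,.12)
print(get_obs()["wrist_force"].round(1))
hand.move_gripper(.024,30);s=get_obs();print(s["gripper_width"],s["grip_force"],s["time_s"])
for q in np.r_[np.linspace(q0,1.5,8)[1:],np.arange(1.54,1.75,.03)]:
    P,o=pose(q,.119);bot.servo_line(P,o,.08 if q<1.51 else .04)
    s=get_obs();F=s["wrist_force"];print(round(q,2),F.round(1),round(s["ft_torque"][2],2),s["gripper_width"])
    if q>1.51 and np.linalg.norm(F[:2])>14: break
c=vision.read_camera("wrist");pickle.dump(c,open("wr2.pkl","wb"));cv2.imwrite("pics/w1.png",c["frame"][:,:,::-1])
c=vision.read_camera("top");cv2.imwrite("pics/t1.png",cv2.resize(c["frame"][170:310,190:460,::-1],None,fx=2.8,fy=2.8))
print(s["time_s"],s["position"])
E
python3 lev.py
```

```text
[0.6 0.  0.3]
0.023733754005918196 0.0 5.1667
0.56 [-0.2 -0.3 -0.2] -0.05 0.023670627400495404
0.72 [-0.4 -0.2 -0.4] -0.02 0.024207224454403074
0.87 [ 0.4 -0.2 -0.4] 0.01 0.024095227861857825
1.03 [-0.2  0.2  0.2] -0.04 0.023698040776609645
1.19 [ 0.6  1.  -0. ] -0.03 0.024183315158219656
1.34 [0.9 0.2 0.9] 0.05 0.024319929792128336
1.5 [-0.3  1.  -1. ] -0.0 0.02398236908534395
1.54 [-1.8  0.2  0.9] -0.02 0.023573780827781953
1.57 [0.3 3.9 0.7] 0.04 0.024137444823736417
1.6 [-1.2  5.1  1.2] 0.15 0.0240054278029898
1.63 [-4.1 17.5  1.5] 0.24 0.024177787912113342
8.325 [0.59165671 0.09533205 0.11904971]
```

View pics/w1.png

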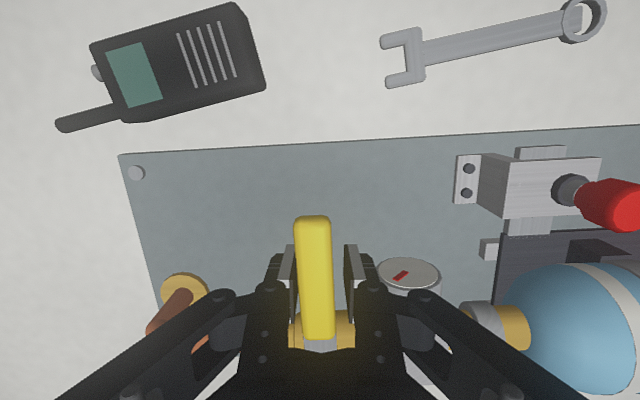

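The lever stands square across the pipe, with the sleeve at (313,280) between the pads. The left pad is pressing it with 17 N, well over friction, so it is at its stop. The knob is at (610,203). Next I release the lever and look again from above.

```bash
cat > rel.py <<'E'
exec(open("lev.py").read().split("q0=p[3]")[0])
P,o=pose(1.595,.119);bot.servo_line(P,o,.05)
hand.move_gripper(.036)
P,o=pose(1.595,.2);bot.servo_line(P,o,.15);print(get_obs()["wrist_force"].round(1))
hand.move_gripper(.055,100)
k=w(p,[.07,-.01,.25])[0];o=R.from_euler('xz',[np.pi,p[2]]).as_quat();bot.reach(k,o)
c=vision.read_camera("wrist");pickle.dump(c,open("wr3.pkl","wb"));cv2.imwrite("pics/w2.png",c["frame"][:,:,::-1])
s=get_obs();print(s["time_s"],s["position"],k)
r,st=cen(c,"red");y,s2=cen(c,"yel");print(r,st,y,s2)
print("pred",proj(c,w(p,[[.095,-.04,.1],[.095,-.04,.09],lever(np.pi/2),[0,.13,.13]])))
E
python3 rel.py
```

```text
[-0.8  0.5 -0.5]
10.6583 [ 0.58936039 -0.04250995  0.24955747] [ 0.58958122 -0.0429834   0.25      ]
[350.49514563 169.32686084] [338 155  26  25 309] [166.95637584 191.92751678] [ 151  157   32   72 1490]
pred [[352.38218727 167.66846559]
 [351.34443706 165.74615186]
 [167.29564767 191.07134769]
 [176.36749556 271.20350926]]
```

View pics/w2.png

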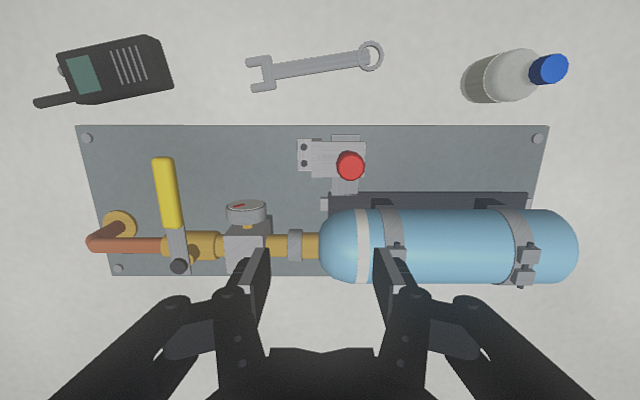

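The lever is at (167,192), where a fully shut lever is predicted (167,191). The knob top at (351,166) matches the fit within about 1 px, and the bystanders are untouched. Now I grip the knob and pull.

```bash
cat > pull.py <<'E'
exec(open("lev.py").read().split("q0=p[3]")[0])
k=w(p,[.095,-.04,.14])[0];o=R.from_euler('xz',[np.pi,p[2]]).as_quat()
bot.reach(k,o);k[2]=.088;bot.servo_line(k,o,.08);s=get_obs();print(s["wrist_force"].round(1))
hand.move_gripper(.0,90);s=get_obs();print(s["gripper_width"],s["grip_force"],s["wrist_force"].round(1),s["position"])
for dz in (.005,.010,.013,.015,.0165,.018):
    bot.servo_line([k[0],k[1],.088+dz],o,.03);bot.dwell(.15);s=get_obs()
    print(dz,s["position"].round(4),s["wrist_force"].round(1),s["gripper_width"].round(4),s["grip_force"])
    if s["wrist_force"][2]<-25: break
c=vision.read_camera("wrist");cv2.imwrite("pics/w3.png",c["frame"][:,:,::-1])
c=vision.read_camera("scene");cv2.imwrite("pics/s3.png",cv2.resize(c["frame"][100:300,220:420,::-1],None,fx=3,fy=3,interpolation=cv2.INTER_CUBIC))
print(s["time_s"])
E
python3 pull.py
```

```text
[ 0.1 -0.6 -0.1]
0.025639950828636227 87.93362259864807 [-1.4  8.7  6. ] [ 0.61610388 -0.07066582  0.0890146 ]Traceback (most recent call last):
  File "pull.py", line 7, in <module>
    print(dz,s["position"].round(4),s["wrist_force"].round(1),s["gripper_width"].round(4),s["grip_force"])
                                                              ^^^^^^^^^^^^^^^^^^^^^^^^
AttributeError: 'float' object has no attribute 'round'
```

```bash
python3 - <<'E'
src=open("pull.py").read().replace('s["gripper_width"].round(4)','round(s["gripper_width"],4)')
a,b=src.split("bot.reach(k,o)");b=b[b.index("for dz"):]
src=a+"k[2]=.088\ns=get_obs();print(s['position'],s['wrist_force'].round(1))\n"+b.replace("(.005,.010","(.010")
open("pull2.py","w").write(src)
E
python3 pull2.py
```

```text
[ 0.61603195 -0.07063193  0.09267781] [ 3.6  6.6 -8.2]
0.01 [ 0.616  -0.0707  0.0975] [ 4.9  6.1 -9.1] 0.0253 88.85456085205078
0.013 [ 0.616  -0.0706  0.1003] [  4.3   6.4 -10.7] 0.0253 88.91611933708191
0.015 [ 0.616  -0.0706  0.1022] [  5.7   6.8 -11.4] 0.0253 88.956778049469
0.0165 [ 0.616  -0.0706  0.1037] [  5.7   7.2 -12.9] 0.0259 88.98828148841858
0.018 [ 0.616  -0.0706  0.1043] [  8.    6.8 -20. ] 0.0252 92.3151683807373
14.9167
```

View pics/w3.png

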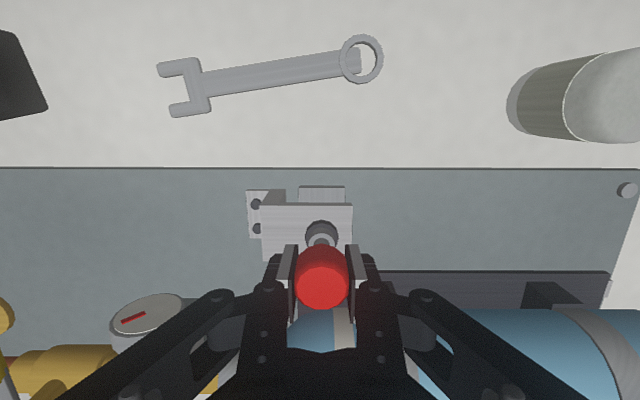

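View pics/s3.png

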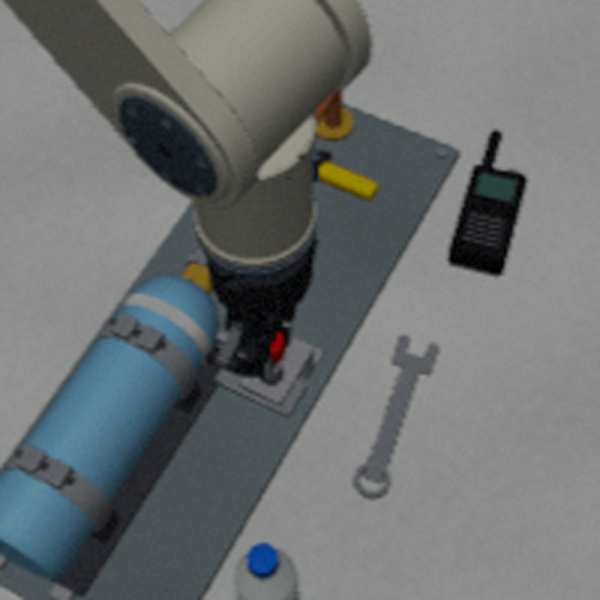

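The knob is raised between the pads (wrist view, about (322,278)) and the neck shows above the nut at (321,240). Force followed the spring and then jumped to 20 N after 15 mm, so it is at the stop. The lever is still square across the pipe (scene crop, (347,180)). I'll check that it holds, then hand in.

Run:
```python
from workcell import bot,get_obs,hand_in
bot.dwell(1.0);s=get_obs();print(s["position"],s["wrist_force"].round(1),s["grip_force"],s["time_s"])
if s["wrist_force"][2]<-12 and s["position"][2]>.1035: print(hand_in())
```

```text
[ 0.61597134 -0.07065257  0.10425896] [  9.3   7.2 -20.7] 92.31451034545898 16.0167
the job is handed in; nothing more can be done
None
```

I shut the valve lever against its stop first, then pulled the red knob up its full 15 mm and handed in at about 16 s with the gripper still holding it there; the bottle, spanner and radio were not touched.

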